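# Slide the lidded stewpot over the hob trim onto its cooking zone

## Robot

A 6-joint arm with a two-finger parallel gripper is mounted at the origin on the work surface. World frame = base frame: x ahead of the robot, y to its left, z up, the work surface at z = 0. Lengths are in mm, angles in rad, forces in N, time in s.
With the tool pointing down it reaches from about 275 to 1000 mm from the base axis. Payload 8.4 kg.
Tool frame: the origin (TCP) lies between the finger pads; the fingertips stand r.nose_length ahead of it and the grasp point (between the pads) lies 8 mm behind it (r.nose_length is the distance from the TCP to the fingertips, in mm); y points along the fingers, x is the direction in which the jaws open and shut, and the axes are right-handed (so a half turn about y gives the same grasp; the last joint's range is limited). The gripper opens to 85 mm and grips with 20 to 120 N. Pads are 22 mm wide; open, the fingers measure 114 mm over their backs; the gripper's body (76 mm by 85 mm) begins 54 mm behind the grasp point. The pads swing forward as they close: fully open they stand 13 mm farther back than shut.
Start: joints at [-1.149, 0.353, 1.633, -0, 1.155, -0.002], TCP at [257.016, -569.711, 242.281] pointing down, gripper open.
Joint ranges: [-2.63, 2.63], [-0.92, 2.1], [0.06, 2.66], [-1.3, 4.44], [0, 2.69], [-3.02, 3.02]. Speed limits (rad/s): [2.22, 2.22, 2.79, 3.14, 3.14, 3.14].

## Interface

Orientations are given as [roll, pitch, yaw] about the fixed x, y, z axes, in that order (R = Rz(yaw) Ry(pitch) Rx(roll)).
In Python, from rig import r, cams, order gives the robot as it stands. The module is installed in compiled form; this text tells all that it offers.
- The arm moves only by the shell command python3 -m crank 'ROWS' [FORCE]. ROWS is JSON, a list of rows, each a list of 7 numbers: the turn, a rotation vector about the tool's x, y, z in degrees, then the shift along the tool's x, y, z in cm, then the opening, from -1 (shut) to 1 (fully open). A call has exactly 10 rows; each row shifts and turns the pose as measured when the row begins, along the tool's axes as they then stand; what a row does not reach is not made up. A row lasts 1/12 s, in which the tool goes at most 41.7 mm and 7.16 degrees, less where a joint would pass 70% of its speed; a pose out of reach is approached as far as the arm can. A call with a gripper value outside its range is refused whole. The fingers move at their own pace and stop on an object; FORCE is the grip in N (left out, the last holds). Time passes only in rows, so rows that do not move let the fingers close, or fill a call up. It gives the time, the measured TCP pose, the force and the opening at its end, in the units of the state.
- r.sense(): the state, without advancing time (a new reading comes with each control period).
- cams.grab_frame(name): name is "scene" or "top"; returns the picture (420x560x3 uint8, blue, green, red); there is no depth.
- cams.camera_info(name): a dict with "intrinsics" (3x3 intrinsics, pixels), "view" (4x4, takes a point from world to camera coordinates). Camera axes: x right, y up, looking along -z (the intrinsics and any distortion apply to the point x, -y, -z); pixel columns grow to the right and rows downward; lengths in mm; the calibration is good to about 2 mm. A picture is of the moment at which its call begins. camera_info takes no time and is no camera call.
- order.sign_off(): hands the job in, once; it reports no verdict.
The state is a dict: "clock": time; "qpos": joint angles; "qvel": joint speeds; "joint_efforts": joint torques, N m; "eef_pos": TCP position; "tcp_rot": TCP orientation; "contact_force": force on the tool from outside, world axes, zero at the start; "wrist_torque": the same for the moment, N m; "opening": opening from 0.0 (shut) to 1.0 (fully open).
Only numpy, scipy, OpenCV 4.12 (cv2) and the standard library are available. Lean on these libraries where they do the work, as an engineer would, in place of code of your own. Each camera call takes 0.05 s, during which the arm holds its last target.

## Task

Slide the lidded stewpot across the worktop, over the raised steel trim of the hob and onto the free large cooking zone, centred on the ring and standing flat on the glass. Do not lift it clear of the surface or tip it, keep its lid on, and leave the saucepan, bottle and bowl where they stand.

Things in the scene. Friction and masses are not known exactly. Their poses are not given: they have to be found in the camera images.
- stewpot: Steel stewpot, 160 mm wide, 68 mm high, flat base 148 mm; 0.75 to 1 kg with lid. Loop handles on its own +x and -x sides (at first near and far from the robot) reach 117 mm from the axis, 64 mm wide, at heights 45 to 60 mm. Origin: centre of underside. Starts on the worktop left of the hob. Pushed slowly on the wall 30 to 55 mm up, it slides at 2 to 6 N and climbs the trim at up to 15 N.
- pot_lid: Loose steel lid on the stewpot, diameter 163 mm, held sideways by a 7 mm deep skirt inside the pot; low dome rising 14 mm above the rim, black knob 30 mm wide in the middle, its top 31 mm above the rim. Origin: on its axis, level with the pot's rim (68 mm above the pot's origin).
- hob: Black glass hob let into the worktop, 520 mm (own x) by 290 mm (own y) over its steel frame. From the worktop the frame rises in a 20 mm wide bevel to a crest 8 mm high and 6 mm wide, then falls over 8 mm to the glass, 5 mm above the worktop. Touch controls at its +x end. Origin: centre, at worktop level (z = 0). It is fixed.
- zone_large: The large cooking zone, free at the start: a printed white ring of 180 mm diameter with a small centre cross, on the glass. It lies in either the nearer or the farther half of the hob. Origin: its centre, at the top of the glass (5 mm above the worktop).
- zone_small: The small cooking zone, a printed white ring of 145 mm diameter in the other half of the hob, 220 mm from the large one; the saucepan stands on it. Origin: its centre, at the top of the glass.
- saucepan: Bystander: open steel saucepan on the small zone, diameter 140 mm, 65 mm high; its black handle points along its own -y, to the robot's right, reaching 225 mm from the axis at heights 44 to 80 mm. Origin: centre of the underside.
- oil_bottle: Bystander: amber oil bottle, diameter 66 mm, 200 mm high, standing on the worktop beyond the stewpot, as seen from the robot. Origin: centre of the underside.
- brown_bowl: Bystander: brown earthenware bowl, diameter 160 mm, 60 mm high, on the worktop to the right of the hob. Origin: centre of the underside.
Not all that is in view belongs to the job. What is shaped like the pot_lid but blue or turquoise is not meant.

How it is judged:
By the outcome, as a careful person would: the job done as asked, in the order asked, and still so for the second after the job is handed in, with the robot touching nothing.
It also fails if it takes over 45 s, if anything falls off the work surface, if the arm or the gripper's body presses on something with over 40 N, if the wrist force passes 120 N, or if a joint passes its speed limit or range.

## Working session

There is one attempt and no reset: what is moved stays moved. The work goes in short steps, Python scripts to look and compute and a shell command to move; the robot and the scene stay as the last step left them, time stands still between calls to the robot, and variables do not carry over. Pictures are saved under pics/ and viewed, and the job is handed in when it is done.

```bash
mkdir -p pics
python3 - <<'E'
from rig import r,cams,order
import cv2
s=r.sense(); print(s, r.nose_length)
for n in("scene","top"):
    im=cams.grab_frame(n); cv2.imwrite(f"pics/{n}0.png",im)
    c=cams.camera_info(n); print(n,c)
E
```

```text
{'clock': 0.0, 'qpos': array([-1.14940164e+00,  3.53664084e-01,  1.63413068e+00, -4.02182601e-06,
        1.15521462e+00, -2.37453889e-03]), 'qvel': array([ 4.82261253e-04,  1.50014851e-03, -5.69212105e-04,  8.44520185e-04,
        4.98363987e-05,  5.67656150e-04]), 'joint_efforts': array([-1.41817949e-03, -6.05264139e+01, -3.42062867e+01,  4.52296274e-05,
        9.60450416e-03, -1.91656738e-06]), 'eef_pos': array([ 256.82286303, -569.28597722,  241.55320474]), 'tcp_rot': array([-1.57079664e+00,  1.41673328e-03, -1.14702547e+00]), 'contact_force': array([ 0.32334463, -0.79399555,  0.59510732]), 'wrist_torque': array([-0.01431021,  0.02156222,  0.04220384]), 'opening': 0.9973387978606587} 11.0
scene {'intrinsics': array([[395.43504179,   0.        , 277.79405565],
       [  0.        , 395.43504179, 208.71349074],
       [  0.        ,   0.        ,   1.        ]]), 'view': array([[ 2.80795061e-01,  9.59764641e-01, -2.44276009e-03,
        -1.01994039e+02],
       [-7.00578317e-01,  2.06704105e-01,  6.82981285e-01,
         2.91624904e+02],
       [ 6.56006216e-01, -1.90066427e-01,  7.30431788e-01,
        -1.78497739e+03],
       [ 0.00000000e+00,  0.00000000e+00,  0.00000000e+00,
         1.00000000e+00]])}
top {'intrinsics': array([[504.28138268,   0.        , 291.79049845],
       [  0.        , 504.28138268, 210.53904915],
       [  0.        ,   0.        ,   1.        ]]), 'view': array([[ 2.86278237e-02, -9.99587087e-01, -2.47059055e-03,
        -6.77844003e+01],
       [ 9.94836881e-01,  2.82508580e-02,  9.74754842e-02,
        -4.70209735e+02],
       [-9.73654390e-02, -5.24834558e-03,  9.95234860e-01,
        -1.56171286e+03],
       [ 0.00000000e+00,  0.00000000e+00,  0.00000000e+00,
         1.00000000e+00]])}
```

View pics/scene0.png

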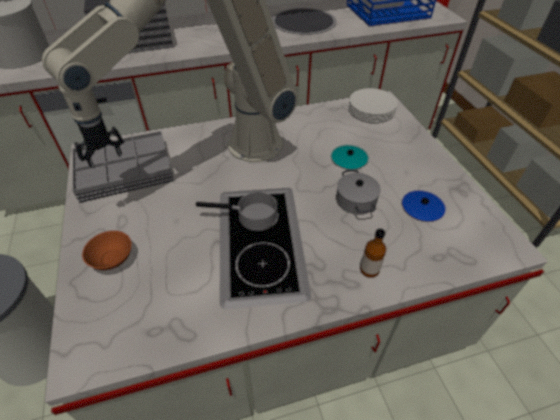

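View pics/top0.png

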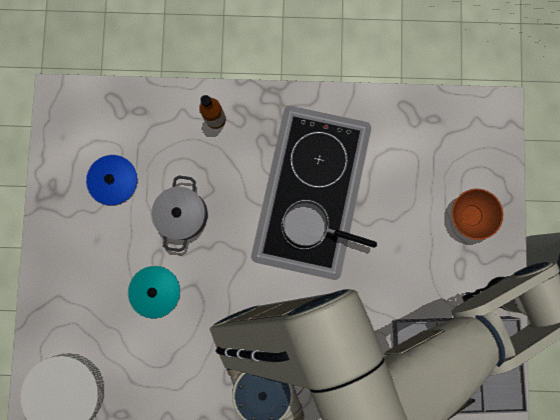

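Scene view: stewpot at (358,190), free large ring with cross at (263,264), saucepan at (258,208), bottle (373,258), bowl (108,251). Top view: pot (178,212), cross (319,159), saucepan (305,225), bottle (210,110), bowl (478,214). Possible confusions: grey lid on pot, top (177,212) (wanted); blue lid (112,180) and turquoise lid (154,292), both loose on the worktop (not wanted); saucepan (305,225) for the pot; small ring for the large ring.

```bash
cat > h.py <<'E'
import numpy as np, cv2
from rig import r,cams,order
def ray(n,u,v):
    c=cams.camera_info(n);K=c["intrinsics"];V=c["view"]
    d=np.linalg.inv(K)@[u,v,1.];d=np.array([d[0],-d[1],-d[2]])
    R=V[:3,:3];o=-R.T@V[:3,3];return o,R.T@d
def pt(n,u,v,z):
    o,d=ray(n,u,v);return o+d*(z-o[2])/d[2]
def px(n,p):
    c=cams.camera_info(n);q=c["view"][:3,:3]@np.array(p,float)+c["view"][:3,3]
    k=c["intrinsics"]@[q[0],-q[1],-q[2]];return k[:2]/k[2]
E
python3 - <<'E'
from h import *
t=cv2.imread("pics/top0.png");s=cv2.imread("pics/scene0.png")
a=cv2.resize(t[75:285,60:400],None,fx=2.3,fy=2.3,interpolation=cv2.INTER_CUBIC);cv2.imwrite("pics/ct.png",a)
b=cv2.resize(s[130:310,190:410],None,fx=3.3,fy=3.3,interpolation=cv2.INTER_CUBIC);cv2.imwrite("pics/cs.png",b)
E
```

```text
(no output)
```

View pics/ct.png

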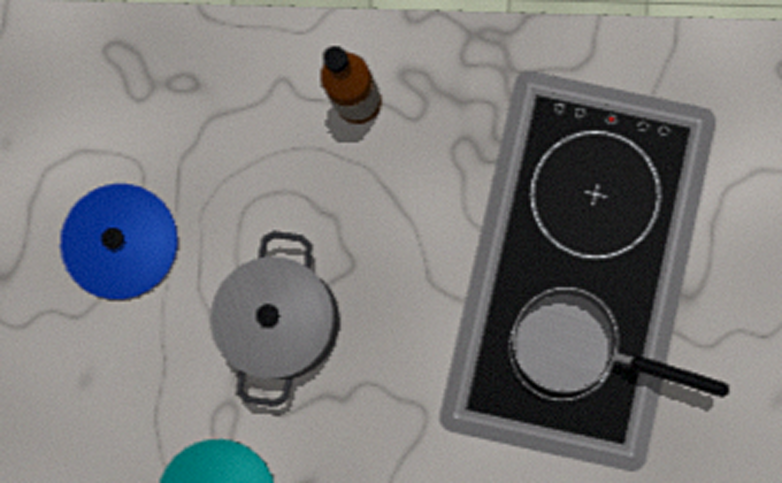

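View pics/cs.png

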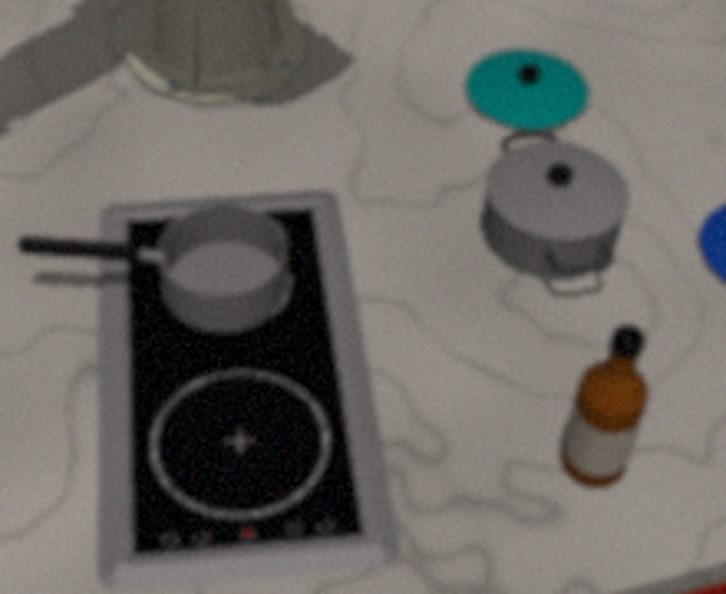

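The crops confirm the choice: the grey lid with black knob, top crop (267,316), sits on the pot with loops at (287,245) and (265,390). The cross is at (596,194), and both loose coloured lids are clear of the pot.

Run:
```python
from h import *
T=lambda u,v:(60+(u-.65)/2.3,75+(v-.65)/2.3)
S=lambda u,v:(190+(u-1.1)/3.3,130+(v-1.1)/3.3)
print("pot top", pt("top",*T(267,315),97), "scene",pt("scene",*S(560,173),97))
print("lid disc c", pt("top",*T(274,317),70))
print("zone", pt("top",*T(596,194),5), pt("scene",*S(240,440),5))
print("loops", pt("top",*T(287,238),55),pt("top",*T(265,400),55))
print("hob corners",[pt("top",*T(*p),0)[:2].round() for p in((520,72),(715,112),(641,470),(441,425))])
print("bottle",pt("top",*T(362,112),0),pt("scene",*S(594,475),0), pt("top",*T(335,57),200))
print("saucepan",pt("top",*T(564,344),5+65),"ring",pt("top",*T(564,344),5))
print("blue",pt("top",*T(118,241),0),"teal",pt("top",154,292,0))
t=cv2.imread("pics/top0.png")
g=cv2.cvtColor(t,cv2.COLOR_BGR2GRAY)
# ring fit
m=np.zeros_like(g);cv2.circle(m,(319,159),33,255,-1);cv2.circle(m,(319,159),22,0,-1)
ys,xs=np.where((g>110)&(m>0));e=cv2.fitEllipse(np.c_[xs,ys].astype(np.float32));print(e,pt("top",*e[0],5))
# lid knob
sub=g[200:224,165:190];ys,xs=np.where(sub<60);print("knob",xs.mean()+165,ys.mean()+200,pt("top",xs.mean()+165,ys.mean()+200,95))
```

```text
pot top [451.42296013 292.47677913  97.        ] scene [454.91401316 289.5211782   97.        ]
lid disc c [451.42893818 289.44000036  70.        ]
zone [ 642.09878664 -136.31423777    5.        ] [ 642.47911165 -135.81723462    5.        ]
loops [560.05398749 280.76679529  55.        ] [341.69578991 299.26576552  55.        ]
hob corners [array([815., -25.]), array([ 765., -301.]), array([ 262., -207.]), array([315.,  69.])]
bottle [751.18456771 196.06799568   0.        ] [780.63338578 194.98277385   0.        ] [765.70856174 200.20745055 200.        ]
saucepan [426.51156509 -95.746862    70.        ] ring [431.13592687 -97.15218839   5.        ]
blue [557.7924306  528.68938506   0.        ] teal [204.97307827 370.94626399   0.        ]
((318.3584289550781, 159.1150665283203), (54.238529205322266, 54.82269287109375), 98.83125305175781) [ 641.89226802 -134.74810989    5.        ]
knob 176.1012658227848 211.74683544303798 [451.40674859 292.04737168  95.        ]
```

```bash
python3 -m crank '[[0,-7,0,0,0,0,1],[0,-7,0,0,0,0,1],[0,-7,0,0,0,0,1],[0,-7,0,0,0,0,1],[0,-7,0,0,0,0,1],[0,-7,0,0,0,0,1],[0,-7,0,0,0,0,1],[0,-7,0,0,0,0,1],[0,-7,0,0,0,0,1],[0,-7,0,0,0,0,1]]' 40
cat >> h.py <<'E'
def go(tx,ty,tz,yaw=None):
    s=r.sense();p=s["eef_pos"];y=s["tcp_rot"][2]
    d=np.array([tx,ty,tz])-p;c,sn=np.cos(y),np.sin(y)
    print("t%.2f"%s["clock"],p.round(1),"yaw",np.degrees(y).round(2),"rp",np.degrees(s["tcp_rot"][:2]).round(2),"F",s["contact_force"].round(1),"op",round(s["opening"],3))
    print("tool cm",((c*d[0]+sn*d[1])/10).round(2),(-d[2]/10).round(2),((-sn*d[0]+c*d[1])/10).round(2))
E
python3 -c "
from h import *
go(437,420,241)"
```

```text
clock: 0.93
eef_pos: [255.6, -566.6, 237.0]
tcp_rot: [-1.561, 0.003, 0.102]
contact_force: [-0.5, 0.1, -0.3]
opening: 1.0
t0.93 [ 255.6 -566.6  237. ] yaw 5.82 rp [-89.47   0.18] F [-0.5  0.1 -0.3] op 1.0
tool cm 28.05 -0.4 96.32
```

```bash
python3 -m crank '[[0,0,0,1.1,-0.1,3.9,1],[0,0,0,1.1,-0.1,3.9,1],[0,0,0,1.1,-0.1,3.9,1],[0,0,0,1.1,-0.1,3.9,1],[0,0,0,1.1,-0.1,3.9,1],[0,0,0,1.1,-0.1,3.9,1],[0,0,0,1.1,-0.1,3.9,1],[0,0,0,1.1,-0.1,3.9,1],[0,0,0,1.1,-0.1,3.9,1],[0,0,0,1.1,-0.1,3.9,1]]'
python3 -c "
from h import *
go(437,420,241)"
```

```text
clock: 1.77
eef_pos: [319.3, -160.7, 245.7]
tcp_rot: [-1.56, 0.005, 0.102]
contact_force: [1.0, 0.3, -0.2]
opening: 1.0
t1.77 [ 319.3 -160.7  245.7] yaw 5.87 rp [-89.36   0.29] F [ 1.   0.3 -0.2] op 1.0
tool cm 17.65 0.47 56.56
```

```bash
python3 -m crank '[[0,0,0,1.2,0,3.8,1],[0,0,0,1.2,0,3.8,1],[0,0,0,1.2,0,3.8,1],[0,0,0,1.2,0,3.8,1],[0,0,0,1.2,0,3.8,1],[0,0,0,1.2,0,3.8,1],[0,0,0,1.2,0,3.8,1],[0,0,0,1.2,0,3.8,1],[0,0,0,1.2,0,3.8,1],[0,0,0,1.2,0,3.8,1]]'
python3 -c "
from h import *
go(437,420,241)"
```

```text
clock: 2.6
eef_pos: [396.1, 248.8, 250.5]
tcp_rot: [-1.561, 0.0, 0.102]
contact_force: [1.1, -1.0, 0.4]
opening: 1.0
t2.60 [396.1 248.8 250.5] yaw 5.87 rp [-89.41   0.  ] F [ 1.1 -1.   0.4] op 1.0
tool cm 5.82 0.95 16.61
```

```bash
python3 -m crank '[[0,0,0,1.0,0,3.2,1],[0,0,0,1.0,0,3.2,1],[0,0,0,1.0,0,3.2,1],[0,0,0,1.0,0,3.2,1],[0,0,0,1.0,0,3.2,1],[0,0,0,0.5,0,0.7,1],[-0.6,-1,0,0,0,0,1],[0,0,0,0,0,0,1],[0,0,0,0,0,0,1],[0,0,0,0,0,0,1]]'
python3 -c "
from h import *
go(437,420,36)"
```

```text
clock: 3.43
eef_pos: [431.1, 434.7, 247.8]
tcp_rot: [-1.575, 0.004, 0.13]
contact_force: [-0.5, -0.0, 0.4]
opening: 1.001
t3.43 [431.1 434.7 247.8] yaw 7.43 rp [-90.24   0.24] F [-0.5 -0.   0.4] op 1.001
tool cm 0.39 21.18 -1.53
```

```bash
python3 -m crank '[[0,0,0,0.2,2.6,0,1],[0,0,0,0.2,2.6,0,1],[0,0,0,0,2.6,0,1],[0,0,0,0,2.6,0,1],[0,0,0,0,2.6,0,1],[0,0,0,0,2.6,0,1],[0,0,0,0,2.4,0,1],[0,0,0,0,2,0,1],[0,0,0,0,0,0,1],[0,0,0,0,0,0,1]]'
python3 - <<'E'
from h import *
go(437,420,36)
t=cams.grab_frame("top");s=cams.grab_frame("scene")
cv2.imwrite("pics/t1.png",cv2.resize(t[75:285,60:400],None,fx=2.3,fy=2.3,interpolation=cv2.INTER_CUBIC))
cv2.imwrite("pics/s1.png",cv2.resize(s[100:260,280:480],None,fx=3.5,fy=3.5,interpolation=cv2.INTER_CUBIC))
E
```

```text
clock: 4.27
eef_pos: [436.7, 422.6, 47.0]
tcp_rot: [-1.573, -0.001, 0.119]
contact_force: [0.9, -0.6, 0.4]
opening: 0.996
t4.27 [436.7 422.6  47. ] yaw 6.79 rp [-9.011e+01 -5.000e-02] F [ 0.9 -0.6  0.4] op 0.996
tool cm -0.0 1.1 -0.26
```

View pics/t1.png

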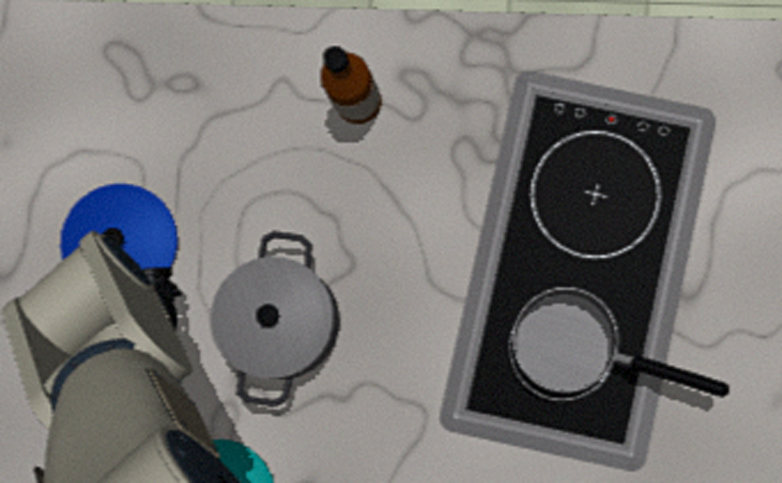

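View pics/s1.png

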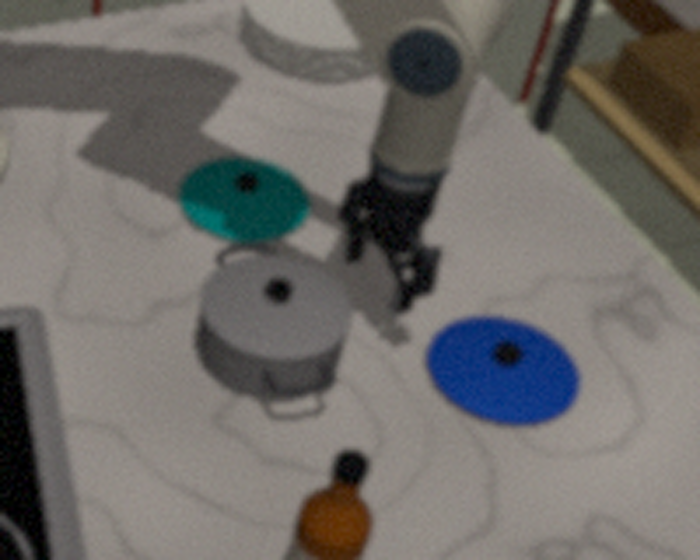

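The top crop shows the pot unmoved with its knob at (267,316), and the gripper left of it, clear of the blue and turquoise lids. The scene crop shows the fingers at (400,285), behind the pot wall and clear of both loop handles. I'll lower the last centimetre and close in.

```bash
python3 -m crank '[[0,0,0,0,0.6,0,1],[0,0,0,0,0.6,0,1],[0,0,0,0,0.2,-0.7,1],[0,0,0,0,0,-0.7,1],[0,0,0,0,0,-0.7,1],[0,0,0,0,0,-0.7,1],[0,0,0,0,0,-0.7,1],[0,0,0,0,0,-0.7,1],[0,0,0,0,0,-0.6,1],[0,0,0,0,0,0,1]]'
python3 -c "
from h import *
go(443,370,36)"
```

```text
clock: 5.2
eef_pos: [446.1, 372.2, 38.6]
tcp_rot: [-1.566, -0.009, 0.118]
contact_force: [-1.2, 0.8, -0.4]
opening: 1.002
t5.20 [446.1 372.2  38.6] yaw 6.77 rp [-89.74  -0.54] F [-1.2  0.8 -0.4] op 1.002
tool cm -0.33 0.26 -0.18
```

```bash
python3 -m crank '[[0,0,0,0,0.1,-0.4,1],[0,0,0,0,0.1,-0.4,1],[0,0,0,0,0,-0.4,1],[0,0,0,0,0,-0.4,1],[0,0,0,0,0,-0.4,1],[0,0,0,0,0,-0.4,1],[0,0,0,0,0,-0.4,1],[0,0,0,0,0,-0.4,1],[0,0,0,0,0,-0.4,1],[0,0,0,0,0,-0.4,1]]'
cat >> h.py <<'E'
def look(n):
    t=cams.grab_frame("top");s=cams.grab_frame("scene")
    a=cv2.resize(t[75:285,60:400],None,fx=1.6,fy=1.6,interpolation=cv2.INTER_CUBIC)
    b=cv2.resize(s[140:320,190:420],None,fx=1.87,fy=1.87,interpolation=cv2.INTER_CUBIC)
    h=max(a.shape[0],b.shape[0])
    o=np.zeros((a.shape[0]+0,800,3),np.uint8); b=cv2.resize(b,(800-a.shape[1],int(b.shape[0]*(800-a.shape[1])/b.shape[1])))
    o[:,:a.shape[1]]=a; hh=min(b.shape[0],a.shape[0]); o[:hh,a.shape[1]:]=b[:hh]
    cv2.imwrite(f"pics/{n}.png",o); cv2.imwrite(f"pics/{n}_t.png",t); cv2.imwrite(f"pics/{n}_s.png",s)
    return t,s
def knob(t,guess,z=95,R=9):
    """dark blob near guessed world pos in view 'top'/'scene'"""
    out=[]
    for n,im in t:
        u,v=px(n,[*guess,z]);g=cv2.cvtColor(im,cv2.COLOR_BGR2GRAY)
        x0,y0=int(u)-R,int(v)-R;sub=g[y0:y0+2*R+1,x0:x0+2*R+1]
        ys,xs=np.where(sub<55)
        if len(xs)>8: q=(xs.mean()+x0,ys.mean()+y0);out.append((n,len(xs),np.round(q,1),pt(n,*q,z)[:2].round(1)))
    return out
E
python3 - <<'E'
from h import *
go(632,-57,36)
t,s=look("a1")
p=r.sense()["eef_pos"];print(knob([("top",t),("scene",s)],(p[0]+9.6,p[1]-78.4)), p)
E
```

```text
clock: 6.03
eef_pos: [452.7, 337.0, 38.7]
tcp_rot: [-1.554, -0.015, 0.113]
contact_force: [-0.5, 4.6, -0.6]
opening: 0.999
t6.03 [452.7 337.   38.7] yaw 6.46 rp [-89.04  -0.88] F [-0.5  4.6 -0.6] op 0.999
tool cm 13.39 0.27 -41.17
[('top', 79, array([187.8, 209.7]), array([458.7, 257.3])), ('scene', 43, array([352.8, 184.1]), array([456.4, 262.8]))] [452.57570333 336.43035615  38.61093216]
```

View pics/a1.png

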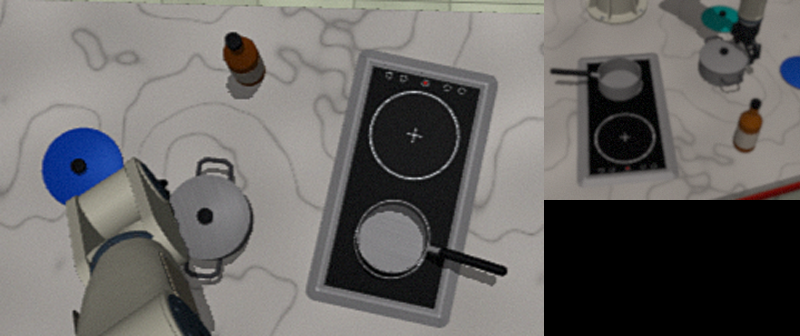

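The pot has moved with the cradle: knob at (205,216) in the left panel and (724,51) in the right. The handles are free and the bystanders are unmoved. I'll push on towards the hob.

```bash
python3 -m crank '[[-0.2,0,0,0.15,0.03,-0.55,1],[-0.2,0,0,0.2,0.03,-0.55,1],[-0.1,0,0,0.2,0.03,-0.55,1],[-0.1,0,0,0.2,0,-0.55,1],[-0.1,0,0,0.2,0,-0.55,1],[-0.1,0,0,0.2,0,-0.55,1],[-0.1,0,0,0.2,0,-0.55,1],[-0.1,0,0,0.2,0,-0.55,1],[-0.1,0,0,0.2,0,-0.55,1],[-0.1,0,0,0.2,0,-0.55,1]]'
python3 -m crank '[[-0.1,0,0,0.2,0,-0.55,1],[-0.1,0,0,0.2,0,-0.55,1],[-0.1,0,0,0.2,0,-0.55,1],[-0.1,0,0,0.2,0,-0.55,1],[-0.1,0,0,0.2,0,-0.55,1],[-0.1,0,0,0.2,0,-0.55,1],[-0.1,0,0,0.2,0,-0.55,1],[-0.1,0,0,0.2,0,-0.55,1],[-0.1,0,0,0.2,0,-0.55,1],[-0.1,0,0,0.2,0,-0.55,1]]'
python3 - <<'E'
from h import *
go(637,-58.7,38)
t,s=look("a2")
p=r.sense()["eef_pos"];print(knob([("top",t),("scene",s)],(p[0]+5,p[1]-76.6)), p)
E
```

```text
clock: 6.97
eef_pos: [477.4, 283.2, 38.3]
tcp_rot: [-1.574, -0.012, 0.109]
contact_force: [-2.2, 4.6, -0.4]
opening: 1.0
clock: 7.8
eef_pos: [502.9, 225.0, 38.1]
tcp_rot: [-1.594, -0.006, 0.108]
contact_force: [-1.5, 3.1, -1.4]
opening: 1.002
t7.80 [502.9 225.   38.1] yaw 6.18 rp [-91.32  -0.37] F [-1.5  3.1 -1.4] op 1.002
tool cm 10.28 0.01 -29.65
[('top', 74, array([225.3, 193.9]), array([509.6, 146.8])), ('scene', 37, array([328.1, 201.5]), array([514.1, 142.3]))] [503.27939115 224.55392774  38.21257641]
```

View pics/a2.png

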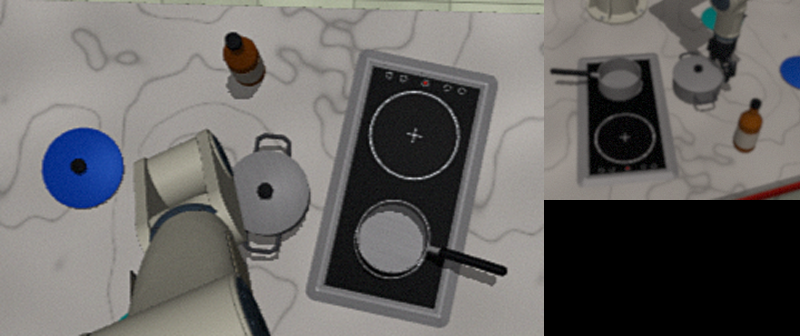

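The knob is at (265,190) in the left panel and the pot is upright with its lid on, about 36 mm short of the trim. I'll continue over the trim more slowly.

```bash
python3 -m crank '[[0.2,0,0,0.18,0,-0.5,1],[0.2,0,0,0.18,0,-0.5,1],[0.1,0,0,0.18,0,-0.5,1],[0.1,0,0,0.18,0,-0.5,1],[0.1,0,0,0.18,0,-0.5,1],[0,0,0,0.18,0,-0.4,1],[0,0,0,0.13,0,-0.4,1],[0,0,0,0.13,0,-0.4,1],[0,0,0,0.13,0,-0.4,1],[0,0,0,0.13,0,-0.4,1]]'
python3 -m crank '[[0,0,0,0.14,0,-0.4,1],[0,0,0,0.14,0,-0.4,1],[0,0,0,0.14,0,-0.4,1],[0,0,0,0.14,0,-0.4,1],[0,0,0,0.14,0,-0.4,1],[0,0,0,0.14,0,-0.4,1],[0,0,0,0.14,0,-0.4,1],[0,0,0,0.14,0,-0.4,1],[0,0,0,0.14,0,-0.4,1],[0,0,0,0.14,0,-0.4,1]]'
python3 - <<'E'
from h import *
go(635,-57,38)
t,s=look("a3")
p=r.sense()["eef_pos"];print(knob([("top",t),("scene",s)],(p[0]+8,p[1]-79),z=99), p)
E
```

```text
clock: 8.73
eef_pos: [525.4, 179.8, 39.1]
tcp_rot: [-1.578, -0.007, 0.105]
contact_force: [-1.8, 12.5, 0.7]
opening: 1.001
clock: 9.57
eef_pos: [547.5, 145.5, 42.3]
tcp_rot: [-1.567, -0.013, 0.099]
contact_force: [-1.5, 3.6, -2.4]
opening: 0.999
t9.57 [547.5 145.5  42.3] yaw 5.65 rp [-89.79  -0.77] F [-1.5  3.6 -2.4] op 0.999
tool cm 6.71 0.43 -21.01
[('top', 75, array([251.8, 179.8]), array([553.9,  68.3])), ('scene', 42, array([311.5, 213.5]), array([555.4,  64.9]))] [547.87278494 145.04322335  42.41920025]
```

View pics/a3.png

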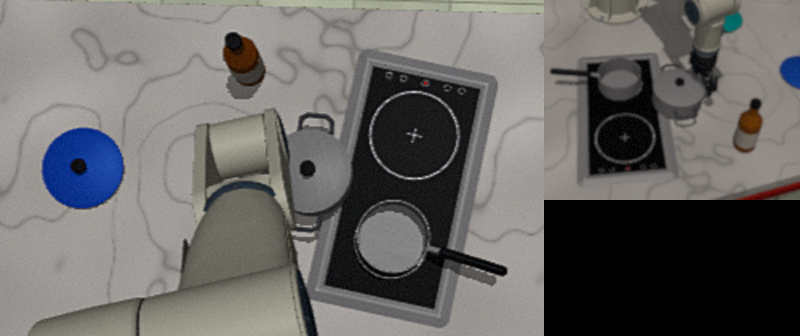

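The front edge is over the crest, with the knob at (308,169) in the left panel and the lid seated. Continuing.

```bash
python3 -m crank '[[0,0,0,0.14,0.04,-0.4,1],[0,0,0,0.14,0.04,-0.4,1],[0,0,0,0.14,0.04,-0.4,1],[0,0,0,0.14,0.04,-0.4,1],[0,0,0,0.14,0.04,-0.4,1],[0,0,0,0.14,0.04,-0.4,1],[0,0,0,0.14,0.04,-0.4,1],[0,0,0,0.14,0.04,-0.4,1],[0,0,0,0.14,0.04,-0.4,1],[0,0,0,0.14,0.04,-0.4,1]]'
python3 -m crank '[[0,0,0,0.14,0.03,-0.4,1],[0,0,0,0.14,0.03,-0.4,1],[0,0,0,0.14,0.03,-0.4,1],[0,0,0,0.14,0.03,-0.4,1],[0,0,0,0.14,0.03,-0.4,1],[0,0,0,0.14,0.03,-0.4,1],[0,0,0,0.14,0.03,-0.4,1],[0,0,0,0.14,0.03,-0.4,1],[0,0,0,0.14,0.03,-0.4,1],[0,0,0,0.14,0.03,-0.4,1]]'
python3 - <<'E'
from h import *
go(635,-57,40)
t,s=look("a4")
p=r.sense()["eef_pos"];print(knob([("top",t),("scene",s)],(p[0]+8,p[1]-79),z=102), p)
E
```

```text
clock: 10.5
eef_pos: [564.9, 112.3, 42.5]
tcp_rot: [-1.556, -0.012, 0.089]
contact_force: [-3.5, 8.8, 4.7]
opening: 0.998
clock: 11.33
eef_pos: [579.5, 83.8, 45.4]
tcp_rot: [-1.539, -0.006, 0.077]
contact_force: [-7.1, 14.0, 12.4]
opening: 0.999
t11.33 [579.5  83.8  45.4] yaw 4.44 rp [-88.15  -0.34] F [-7.1 14.  12.4] op 0.999
tool cm 4.44 0.54 -14.47
[('top', 80, array([272.3, 170.3]), array([584.1,   7.4])), ('scene', 49, array([297.9, 222.9]), array([585.4,   5.6]))] [579.79457342  83.42012917  45.4349061 ]
```

View pics/a4.png

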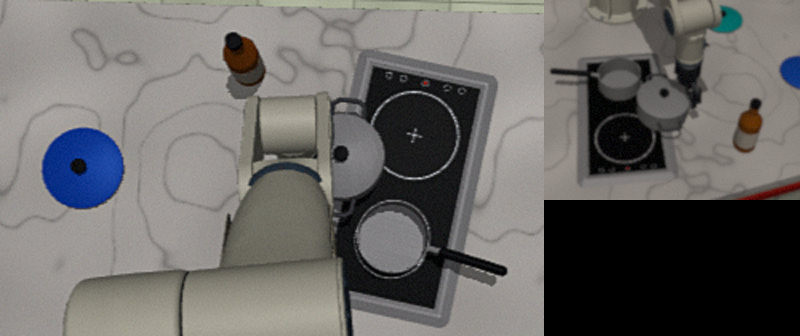

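Side force is 14 N with 12 N vertical, so the wall friction is loading the fingers. The knob is at (341,154) in the left panel and the pot is still straddling the crest. I'll back off a little, straighten the tool and look.

```bash
python3 -m crank '[[0,0,0,0,0,0.4,1],[0,0,0,0,0,0.4,1],[0,0,0,0,0,0.4,1],[-0.9,-1.2,0,0,0.2,0,1],[-0.8,-1.2,0,0,0.2,0,1],[0,0,0,0,0.2,0,1],[0,0,0,0,0.1,0,1],[0,0,0,0,0,0,1],[0,0,0,0,0,0,1],[0,0,0,0,0,0,1]]'
python3 - <<'E'
from h import *
go(635,-57,40)
t,s=look("a5")
p=(579,84);print(knob([("top",t),("scene",s)],(p[0]+6,p[1]-77),z=102), p)
cv2.imwrite("pics/a5c.png",cv2.resize(s[160:270,250:370],None,fx=5,fy=5,interpolation=cv2.INTER_CUBIC))
E
```

```text
clock: 12.27
eef_pos: [580.0, 95.2, 38.4]
tcp_rot: [-1.575, -0.009, 0.126]
contact_force: [-0.0, 0.4, 0.1]
opening: 0.998
t12.27 [580.   95.2  38.4] yaw 7.25 rp [-90.22  -0.51] F [-0.   0.4  0.1] op 0.998
tool cm 3.54 -0.16 -15.79
[('top', 79, array([271.1, 170.5]), array([583.6,  11.1])), ('scene', 44, array([299. , 223.1]), array([587. ,   8.8]))] (579, 84)
```

View pics/a5c.png

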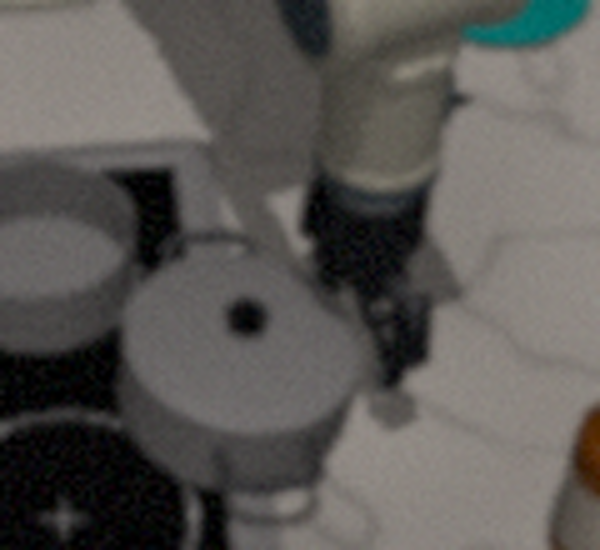

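The scene crop shows the pot straddling the trim with its lid seated and knob at (247,317). The fingers are free of it and the handle is clear of the saucepan. I'll re-engage at the same slow pace, without pressing down.

```bash
python3 -m crank '[[0,0,0,0.1,0,-0.4,1],[0,0,0,0.1,0,-0.4,1],[0,0,0,0.1,0,-0.4,1],[0,0,0,0.1,0,-0.4,1],[0,0,0,0.1,0,-0.4,1],[0,0,0,0.1,0,-0.4,1],[0,0,0,0.1,0,-0.4,1],[0,0,0,0.1,0,-0.4,1],[0,0,0,0.1,0,-0.4,1],[0,0,0,0.1,0,-0.4,1]]'
python3 - <<'E'
from h import *
go(635,-57,40)
t,s=look("a6")
p=r.sense()["eef_pos"];print(knob([("top",t),("scene",s)],(p[0]+8,p[1]-79),z=102), p)
cv2.imwrite("pics/a6c.png",cv2.resize(s[160:270,250:370],None,fx=5,fy=5,interpolation=cv2.INTER_CUBIC))
E
```

```text
clock: 13.2
eef_pos: [587.0, 62.5, 41.5]
tcp_rot: [-1.558, 0.007, 0.112]
contact_force: [-3.3, 3.5, -1.4]
opening: 0.993
t13.20 [587.   62.5  41.5] yaw 6.42 rp [-89.25   0.4 ] F [-3.3  3.5 -1.4] op 0.993
tool cm 3.43 0.15 -12.41
[('top', 78, array([280.7, 168.2]), array([591.2, -17.8])), ('scene', 52, array([291.1, 226.3]), array([593.1, -20.7]))] [587.27005093  61.78286478  41.34929077]
```

View pics/a6c.png

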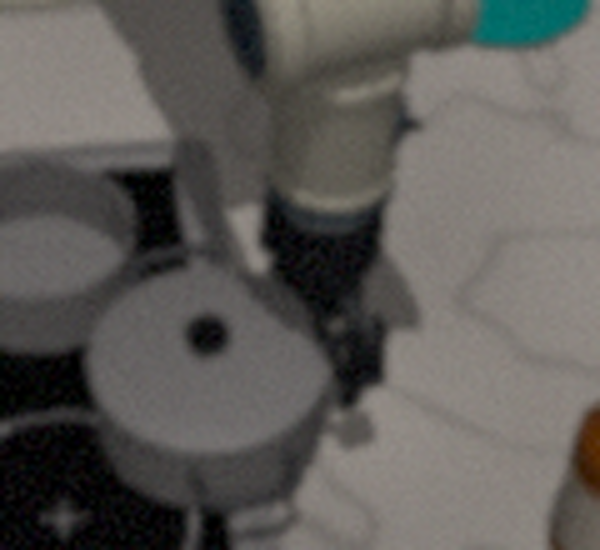

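The scene crop shows the pot over the crest with its lid on (knob at (207,335)). Its near loop, at (165,255), now sits very close to the saucepan rim at (135,245), and carrying straight on would hit the saucepan. I'll retreat and use the closed fingers on the far loop to turn the pot clockwise, which swings the near loop away.

```bash
python3 -m crank '[[0,0,0,0,0,1.2,1],[0,0,0,0,0,1.5,1],[0,0,0,0,-0.3,1.5,-1],[0,0,0,1,-0.3,0.5,-1],[0,0,0,2,-0.3,0,-1],[0,0,0,2,0,0,-1],[0,0,0,2,0,0,-1],[0,0,0,2,0,0,-1],[0,0,0,1,0,0,-1],[0,0,0,0,0,0,-1]]'
python3 - <<'E'
from h import *
go(692,60,50)
t,s=look("a7")
print(knob([("top",t),("scene",s)],(593,-20),z=102))
cv2.imwrite("pics/a7c.png",np.hstack([cv2.resize(t[120:250,220:350],(400,400),interpolation=cv2.INTER_CUBIC),cv2.resize(s[170:300,220:350],(400,400),interpolation=cv2.INTER_CUBIC)]))
E
```

```text
clock: 14.13
eef_pos: [691.1, 125.9, 53.0]
tcp_rot: [-1.562, -0.003, 0.115]
contact_force: [-0.9, 0.4, -0.3]
opening: 0.0
t14.13 [691.1 125.9  53. ] yaw 6.59 rp [-89.48  -0.16] F [-0.9  0.4 -0.3] op 0.0
tool cm -0.67 0.3 -6.56
[('top', 75, array([281.1, 168.4]), array([590.5, -18.9])), ('scene', 49, array([290.8, 226.6]), array([594.2, -22.1]))]
```

View pics/a7c.png

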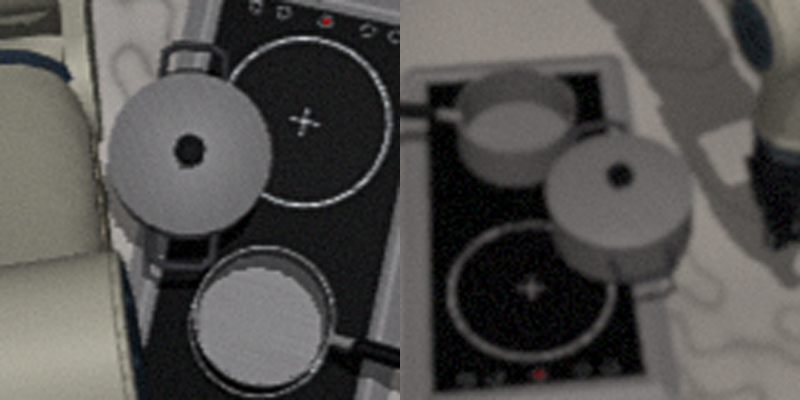

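Left crop: near loop at (185,262), only a few mm from the saucepan rim at (212,262), so stopping there was right. The far loop is at (193,52) and the pot is otherwise fine. I'll bring the closed fingers to the far loop's left side.

```bash
python3 -m crank '[[0,0,0,-0.1,0.1,-1.4,-1],[0,0,0,-0.1,0,-1.4,-1],[0,0,0,-0.1,0,-1.4,-1],[0,0,0,-0.1,0,-1.4,-1],[0,0,0,-0.1,0,-1.4,-1],[0,0,0,-0.1,0,-1.4,-1],[0,0,0,-0.1,0,-0.5,-1],[0,0,0,-0.05,0,-0.5,-1],[0,0,0,-0.05,0,-0.5,-1],[0,0,0,-0.05,0,-0.5,-1]]'
python3 -m crank '[[0,0,0,-0.1,0.1,-0.6,-1],[0,0,0,-0.1,0,-0.6,-1],[0,0,0,-0.1,0,-0.6,-1],[0,0,0,-0.1,0,-0.6,-1],[0,0,0,-0.1,0,-0.6,-1],[0,0,0,-0.1,0,-0.6,-1],[0,0,0,-0.1,0,-0.6,-1],[0,0,0,-0.1,0,-0.6,-1],[0,0,0,-0.1,0,-0.6,-1],[0,0,0,-0.1,0,0,-1]]'
cat >> h.py <<'E'
def crop(n,t,s):
    cv2.imwrite(f"pics/{n}.png",np.hstack([cv2.resize(t[110:240,230:360],(400,400),interpolation=cv2.INTER_CUBIC),cv2.resize(s[170:300,210:340],(400,400),interpolation=cv2.INTER_CUBIC)]))
E
python3 - <<'E'
from h import *
go(692,-50,50)
t,s=look("a8")
print(knob([("top",t),("scene",s)],(593,-30),z=102))
crop("a8c",t,s)
E
```

```text
clock: 15.07
eef_pos: [689.0, 8.9, 50.6]
tcp_rot: [-1.561, 0.001, 0.113]
contact_force: [1.1, 1.6, -1.3]
opening: -0.0
clock: 15.9
eef_pos: [686.1, -50.2, 49.2]
tcp_rot: [-1.561, -0.001, 0.114]
contact_force: [3.6, 1.2, 0.4]
opening: -0.003
t15.90 [686.1 -50.2  49.2] yaw 6.55 rp [-8.942e+01 -6.000e-02] F [3.6 1.2 0.4] op -0.003
tool cm 0.59 -0.08 -0.05
[('scene', 85, array([286.2, 232.9]), array([615.8, -44.8]))]
```

View pics/a8c.png

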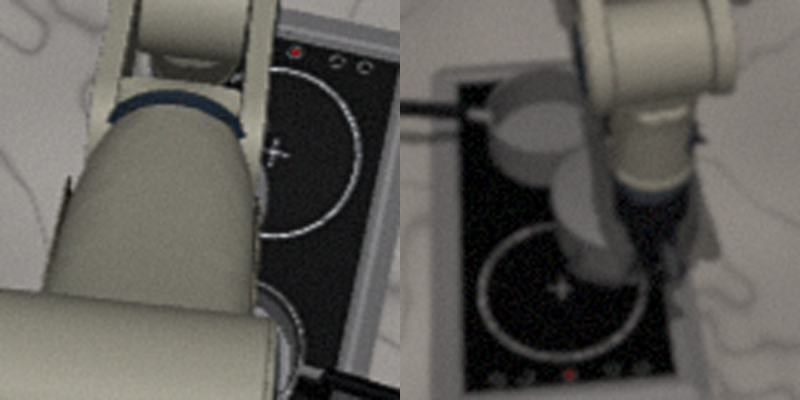

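Both views are blocked by the arm. I'll pull the fingers straight back to see the result.

```bash
python3 -m crank '[[0,0,0,0.2,0,1,-1],[0,0,0,0.2,0,2,-1],[0,0,0,0,0,3,-1],[0,0,0,0,0,3,-1],[0,0,0,0,0,3,-1],[0,0,0,0,0,3,-1],[0,0,0,-1,0,2,-1],[0,0,0,-2,0,0,-1],[0,0,0,-2,0,0,1],[0,0,0,-2,0,0,1]]'
python3 - <<'E'
from h import *
go(600,110,50)
t,s=look("a9")
print(knob([("top",t),("scene",s)],(597,-28),z=102))
crop("a9c",t,s)
E
```

```text
clock: 16.83
eef_pos: [596.0, 125.7, 50.0]
tcp_rot: [-1.562, 0.005, 0.116]
contact_force: [-0.5, 0.3, 1.0]
opening: 0.274
t16.83 [596.  125.7  50. ] yaw 6.66 rp [-89.49   0.27] F [-0.5  0.3  1. ] op 0.274
tool cm 0.21 -0.0 -1.6
[('top', 67, array([289.8, 170.8]), array([584.1, -45.2])), ('scene', 45, array([283., 227.]), array([588.5, -47.6]))]
```

View pics/a9c.png

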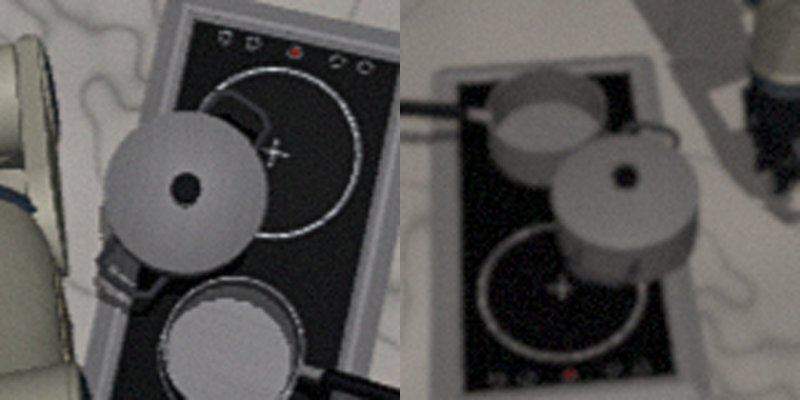

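The pot is now at about (586,-46), yaw about -32°, with the lid on. Left crop: far loop at (240,108), near loop at (128,275), about 12 mm from the saucepan rim at (170,298). I'll push next with narrowed fingers beside the near loop, heading towards the ring centre.

```bash
python3 -m crank '[[0,-4.6,0,0,0,0,-0.4],[0,-4.6,0,0,0,0,-0.4],[0,0,0,-1,0.2,-0.4,-0.4],[0,0,0,-1.1,0.2,-0.6,-0.4],[0,0,0,-1.1,0.2,-0.6,-0.4],[0,0,0,-1.1,0.2,-0.6,-0.4],[0,0,0,-1.1,0,-0.6,-0.4],[0,0,0,-0.1,0,-0.6,-0.4],[0,0,0,0,0,0,-0.4],[0,0,0,0,0,0,-0.4]]'
python3 - <<'E'
from h import *
go(562,38,42)
t,s=look("b1")
print(knob([("top",t),("scene",s)],(586.5,-46.5),z=102))
crop("b1c",t,s)
E
```

```text
clock: 17.77
eef_pos: [542.2, 73.4, 40.1]
tcp_rot: [-1.561, 0.012, 0.271]
contact_force: [-0.7, 0.4, 0.3]
opening: 0.305
t17.77 [542.2  73.4  40.1] yaw 15.54 rp [-89.46   0.7 ] F [-0.7  0.4  0.3] op 0.305
tool cm 0.96 -0.19 -3.94
[('top', 73, array([290. , 170.9]), array([583.9, -46. ])), ('scene', 46, array([282.9, 227. ]), array([588.3, -47.8]))]
```

View pics/b1c.png

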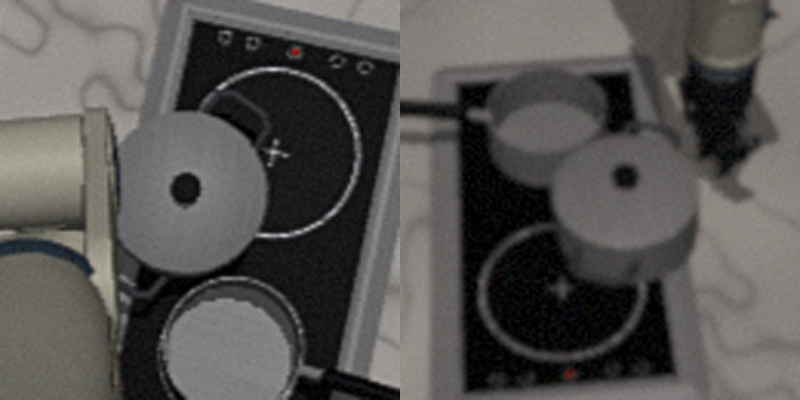

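```bash
python3 -m crank '[[0,0,0,0.5,0,-0.4,-0.4],[0,0,0,0.4,0,-0.5,-0.4],[0,0,0,0.1,0,-0.6,-0.4],[0,0,0,0,0,-0.6,-0.4],[0,0,0,0,0,-0.6,-0.4],[0,0,0,0,0,-0.5,-0.4],[0,0,0,0,0,-0.4,-0.4],[0,0,0,0.1,0,-0.4,-0.4],[0,0,0,0.1,0,-0.4,-0.4],[0,0,0,0.1,0,-0.4,-0.4]]'
python3 -m crank '[[0,0,0,0.13,0,-0.4,-0.4],[0,0,0,0.13,0,-0.4,-0.4],[0,0,0,0.13,0,-0.4,-0.4],[0,0,0,0.13,0,-0.4,-0.4],[0,0,0,0.13,0,-0.4,-0.4],[0,0,0,0.13,0,-0.4,-0.4],[0,0,0,0.13,0,0,-0.4],[0,0,0,0,0,0,-0.4],[0,0,0,0,0,0,-0.4],[0,0,0,0,0,0,-0.4]]'
python3 - <<'E'
from h import *
go(618,-51,42)
t,s=look("b2")
p=r.sense()["eef_pos"];print(p,knob([("top",t),("scene",s)],(p[0]+24,p[1]-85),z=102))
crop("b2c",t,s)
E
```

```text
clock: 18.7
eef_pos: [570.8, 30.2, 39.5]
tcp_rot: [-1.557, 0.012, 0.27]
contact_force: [-2.1, 6.5, 2.5]
opening: 0.303
clock: 19.53
eef_pos: [581.5, 10.9, 38.6]
tcp_rot: [-1.547, 0.02, 0.265]
contact_force: [-0.2, 2.0, 0.5]
opening: 0.304
t19.53 [581.5  10.9  38.6] yaw 15.18 rp [-88.66   1.16] F [-0.2  2.   0.5] op 0.304
tool cm 1.9 -0.34 -6.93
[581.47089845  10.9815458   38.61406122] [('top', 79, array([300.9, 166.3]), array([598.9, -78.3])), ('scene', 52, array([274.5, 232.5]), array([603.3, -81.2]))]
```

View pics/b2c.png

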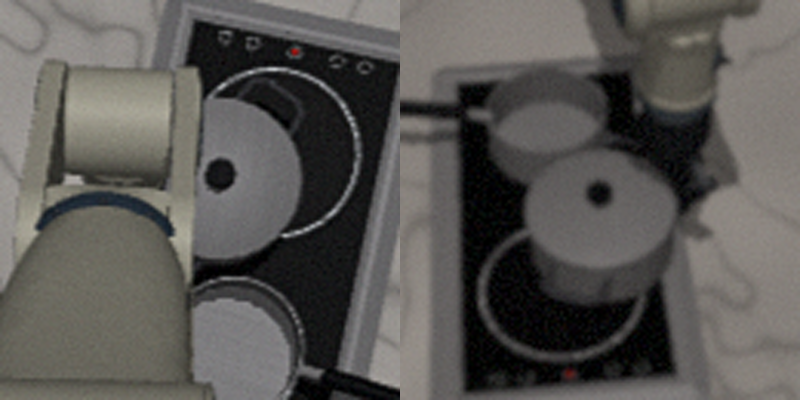

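The pot is at about (601,-80), knob (220,174) in the left crop, lid on. It drifted slightly steeper than planned and turned a little more clockwise, so its near loop keeps clear of the saucepan. I'll continue with more sideways share, then fix any remaining x error with a separate nudge.

```bash
python3 -m crank '[[-0.3,0,0,0.14,0,-0.4,-0.4],[-0.3,0,0,0.16,0,-0.4,-0.4],[-0.3,0,0,0.16,-0.03,-0.4,-0.4],[-0.2,0,0,0.16,-0.03,-0.4,-0.4],[0,0,0,0.16,0,-0.4,-0.4],[0,0,0,0.16,0,-0.4,-0.4],[0,0,0,0.16,0,-0.4,-0.4],[0,0,0,0.16,0,-0.4,-0.4],[0,0,0,0.16,0,-0.4,-0.4],[0,0,0,0,0,0,-0.4]]'
python3 - <<'E'
from h import *
go(618,-51,42)
t,s=look("b3")
p=r.sense()["eef_pos"];print(p,knob([("top",t),("scene",s)],(p[0]+20,p[1]-90),z=102))
crop("b3c",t,s)
E
```

```text
clock: 20.47
eef_pos: [601.3, -19.2, 37.2]
tcp_rot: [-1.562, 0.029, 0.265]
contact_force: [-0.1, 1.5, -0.7]
opening: 0.298
t20.47 [601.3 -19.2  37.2] yaw 15.16 rp [-89.48   1.64] F [-0.1  1.5 -0.7] op 0.298
tool cm 0.79 -0.48 -3.51
[601.11603297 -19.11410884  37.19284806] [('top', 77, array([311.5, 161.3]), array([ 615. , -109.8])), ('scene', 52, array([266.6, 238.2]), array([ 619.3, -112.4]))]
```

View pics/b3c.png

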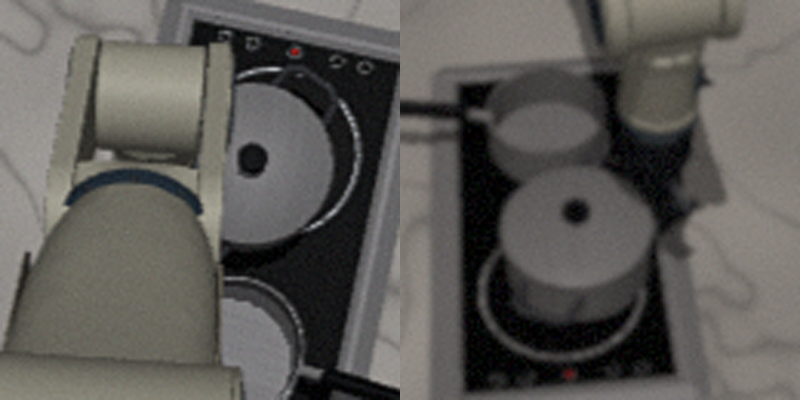

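Pot at about (617,-111), knob (252,160) left crop. A few more steps in the same direction.

```bash
python3 -m crank '[[0,0,0,0.18,-0.03,-0.4,-0.4],[0,0,0,0.18,-0.03,-0.4,-0.4],[0,0,0,0.18,-0.03,-0.4,-0.4],[0,0,0,0.18,0,-0.4,-0.4],[0,0,0,0.18,0,-0.4,-0.4],[0,0,0,0.18,0,-0.4,-0.4],[0,0,0,0,0,-0.2,-0.4],[0,0,0,0,0,0,-0.4],[0,0,0,0,0,1,-0.4],[0,0,0,0,0,1.5,-0.4]]'
python3 -m crank '[[0,0,0,0,0,1.5,-0.4],[0,0,0,0,0,2.5,-1],[0,0,0,0,-1,2.5,-1],[0,0,0,-1,-2,2,-1],[0,0,0,-2,-3,1,-1],[0,0,0,-3,-3,0,-1],[0,0,0,-3,-3,0,-1],[0,0,0,-3,-1,0,-1],[0,0,0,-3,0,0,-1],[0,0,0,0,0,0,-1]]'
python3 - <<'E'
from h import *
go(532,-145,170)
t,s=look("b4")
print(knob([("top",t),("scene",s)],(628,-132),z=102,R=12))
crop("b4c",t,s)
E
```

```text
clock: 21.4
eef_pos: [612.5, -19.3, 37.7]
tcp_rot: [-1.561, 0.03, 0.262]
contact_force: [0.8, -0.7, 0.2]
opening: 0.303
clock: 22.23
eef_pos: [437.1, 49.8, 176.4]
tcp_rot: [-1.564, 0.026, 0.274]
contact_force: [-0.3, 0.7, 0.8]
opening: -0.0
t22.23 [437.1  49.8 176.4] yaw 15.71 rp [-89.6    1.48] F [-0.3  0.7  0.8] op -0.0
tool cm 3.87 0.64 -21.32
[('top', 77, array([319.4, 157.6]), array([ 626.9, -133.2])), ('scene', 62, array([260.9, 241.1]), array([ 625.4, -133.3]))]
```

View pics/b4c.png

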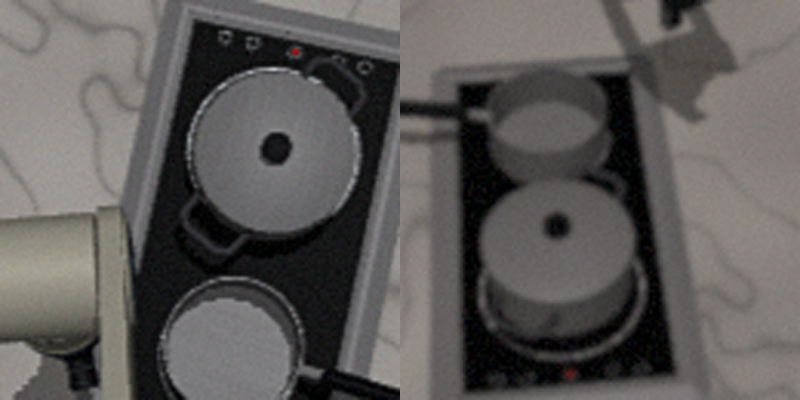

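Top crop: the pot is nearly on the ring, knob (275,149), near loop (213,232), clear of the saucepan. The scene crop agrees on about (626,-133), so it needs +15 mm in x and -2 mm in y. I'll turn the closed fingers to push from the robot's side.

```bash
python3 -m crank '[[0,-7,0,0,0,0,-1],[0,-7,0,0,0,0,-1],[0,-7,0,0,0,0,-1],[0,-7,0,0,0,0,-1],[0,-7,0,0,0,0,-1],[0,-7,0,0,0,0,-1],[0,-7,0,0,0,0,-1],[0,-7,0,0,0,0,-1],[0,-7,0,0,0,0,-1],[0,-7,0,0,0,0,-1]]'
python3 -c "
from h import *
go(520,-135,170)"
```

```text
clock: 23.17
eef_pos: [452.2, 58.4, 174.6]
tcp_rot: [-1.555, 0.001, 1.524]
contact_force: [-0.6, -0.3, 0.4]
opening: -0.005
t23.17 [452.2  58.4 174.6] yaw 87.3 rp [-8.911e+01  3.000e-02] F [-0.6 -0.3  0.4] op -0.005
tool cm -19.0 0.46 -7.68
```

```bash
python3 -m crank '[[-0.8,-2.5,0,-2.3,0,-0.9,-1],[0,0,0,-2.3,0,-0.9,-1],[0,0,0,-2.3,0,-0.9,-1],[0,0,0,-2.3,0,-0.9,-1],[0,0,0,-2.3,0,-0.9,-1],[0,0,0,-2.3,0,-0.9,-1],[0,0,0,-2.3,0,-0.9,-1],[0,0,0,-2,0,-0.6,-1],[0,0,0,0,0,0,-1],[0,0,0,0,0,0,-1]]'
python3 -c "
from h import *
go(520,-135,46)"
```

```text
clock: 24.0
eef_pos: [537.0, -124.5, 169.2]
tcp_rot: [-1.574, 0.001, 1.587]
contact_force: [0.3, 0.1, -0.3]
opening: -0.003
t24.00 [ 537.  -124.5  169.2] yaw 90.95 rp [-9.016e+01  7.000e-02] F [ 0.3  0.1 -0.3] op -0.003
tool cm -1.02 12.32 1.71
```

```bash
python3 -m crank '[[0,0,0,-0.5,0,0.9,-1],[0,0,0,-0.5,0,0.8,-1],[0,0,0,0,1,0,-1],[0,0,0,0,1.2,0,-1],[0,0,0,0,1.2,0,-1],[0,0,0,0,1.2,0,-1],[0,0,0,0,1.2,0,-1],[0,0,0,0,0,0,-1],[0,0,0,0,0,0,-1],[0,0,0,0,0,0,-1]]'
python3 - <<'E'
from h import *
go(520,-135,46)
t,s=look("b5"); crop("b5c",t,s)
E
```

```text
clock: 24.83
eef_pos: [514.8, -129.3, 105.3]
tcp_rot: [-1.571, -0.0, 1.593]
contact_force: [-0.5, -0.5, 1.2]
opening: 0.005
t24.83 [ 514.8 -129.3  105.3] yaw 91.25 rp [-8.999e+01 -2.000e-02] F [-0.5 -0.5  1.2] op 0.005
tool cm -0.58 5.93 -0.51
```

View pics/b5c.png

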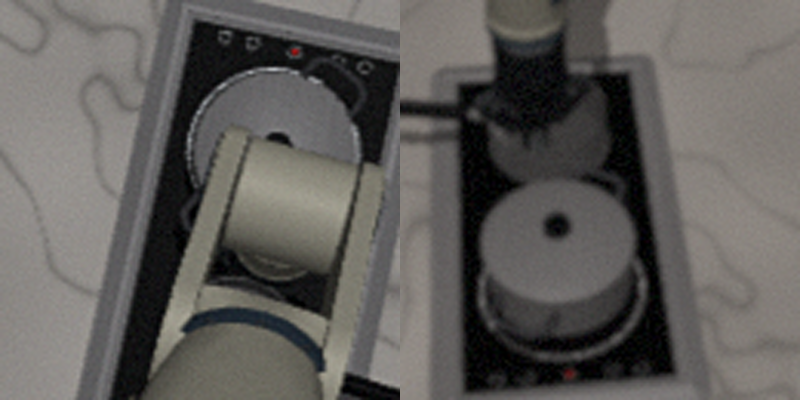

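The pot is unmoved (scene knob at (557,225)), and the fingertips at about (530,145) hang between the pans, over the gap. I'll centre them and descend.

```bash
python3 -m crank '[[0,0,0,-0.6,0,-0.5,-1],[0,0,0,0,0,0,-1],[0,0,0,0,0.8,0,-1],[0,0,0,0,0.9,0,-1],[0,0,0,0,0.9,0,-1],[0,0,0,0,0.9,0,-1],[0,0,0,0,0.9,0,-1],[0,0,0,0,0.9,0,-1],[0,0,0,0,0.6,0,-1],[0,0,0,0,0,0,-1]]'
python3 -c "
from h import *
go(550.5,-137,46)"
```

```text
clock: 25.77
eef_pos: [522.1, -136.5, 41.5]
tcp_rot: [-1.574, 0.001, 1.592]
contact_force: [0.3, -0.4, -0.0]
opening: -0.001
t25.77 [ 522.1 -136.5   41.5] yaw 91.22 rp [-9.02e+01  4.00e-02] F [ 0.3 -0.4 -0. ] op -0.001
tool cm -0.12 -0.45 -2.84
```

```bash
python3 -m crank '[[0,0,0,0,-0.1,-0.4,-1],[0,0,0,0,-0.1,-0.4,-1],[0,0,0,-0.03,0,-0.4,-1],[0,0,0,-0.03,0,-0.4,-1],[0,0,0,-0.03,0,-0.4,-1],[0,0,0,-0.03,0,-0.3,-1],[0,0,0,-0.03,0,-0.2,-1],[0,0,0,0,0,0,-1],[0,0,0,0,0,0,-1],[0,0,0,0,0,0,-1]]'
python3 - <<'E'
from h import *
go(550.5,-137,46)
t,s=look("b6"); crop("b6c",t,s)
print(knob([("scene",s)],(638,-135),z=102,R=12))
E
```

```text
clock: 26.6
eef_pos: [545.9, -136.9, 43.1]
tcp_rot: [-1.566, -0.001, 1.592]
contact_force: [-3.9, 0.1, -0.4]
opening: 0.003
t26.60 [ 545.9 -136.9   43.1] yaw 91.24 rp [-8.972e+01 -6.000e-02] F [-3.9  0.1 -0.4] op 0.003
tool cm -0.02 -0.29 -0.46
[('scene', 61, array([260.9, 244.1]), array([ 637.3, -136.2]))]
```

View pics/b6c.png

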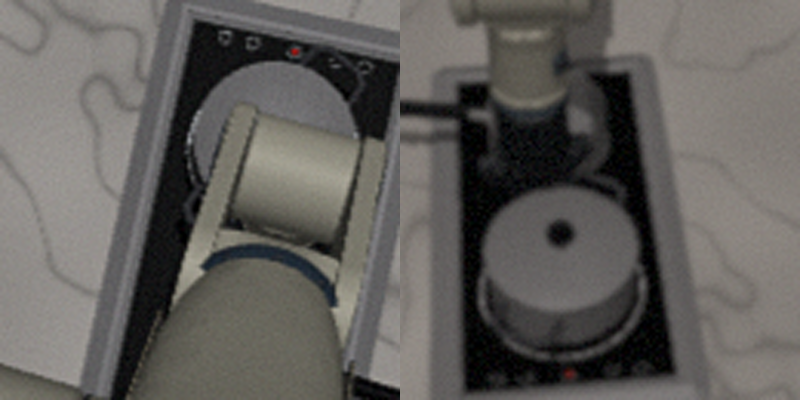

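Scene knob is now at (560,233), which gives about (637,-136). One more 5 mm nudge, then retreat and check.

```bash
python3 -m crank '[[0,0,0,0,0,-0.2,-1],[0,0,0,0,0,-0.2,-1],[0,0,0,0,0,-0.15,-1],[0,0,0,0,0,0,-1],[0,0,0,0,0,0.5,-1],[0,0,0,0,0,1,-1],[0,0,0,0,0,0.8,-1],[0,0,0,0,0,0,-1],[0,0,0,0,-1.5,0,-1],[0,0,0,0,-3,0,-1]]'
python3 -m crank '[[0,0,0,0,-3,0,-1],[0,0,0,0,-3,0,-1],[0,0,0,0,-3,0,-1],[0,0,0,0,-1,2,-1],[0,0,0,1,-1,3,-1],[0,0,0,3,0,2,-1],[0,0,0,3.5,0,1,-1],[0,0,0,3.5,0,1,-1],[0,0,0,3.5,0,1,-1],[0,0,0,0,0,0,-1]]'
python3 - <<'E'
from h import *
go(450,60,170)
t,s=look("b7"); crop("b7c",t,s)
print(knob([("top",t),("scene",s)],(641,-135),z=102,R=12))
E
```

```text
clock: 27.53
eef_pos: [523.0, -136.8, 85.9]
tcp_rot: [-1.56, -0.002, 1.592]
contact_force: [-0.3, -0.7, 0.1]
opening: -0.004
clock: 28.37
eef_pos: [421.2, 7.4, 209.2]
tcp_rot: [-1.583, 0.001, 1.585]
contact_force: [-0.7, -0.5, -0.1]
opening: 0.002
t28.37 [421.2   7.4 209.2] yaw 90.81 rp [-9.069e+01  8.000e-02] F [-0.7 -0.5 -0.1] op 0.002
tool cm 5.22 3.92 -2.96
[('top', 76, array([319. , 153.4]), array([ 639.8, -131.9])), ('scene', 70, array([260.7, 243.5]), array([ 634.9, -136.2]))]
```

View pics/b7c.png

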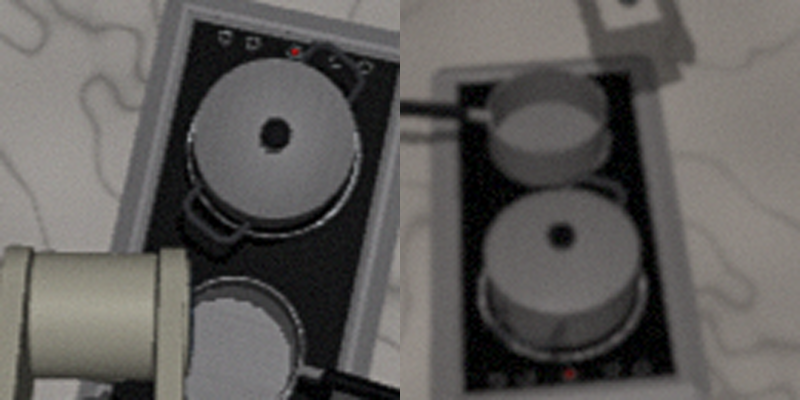

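Run:
```python
from h import *
t=cv2.imread("pics/b7_t.png");s=cv2.imread("pics/b7_s.png")
for n,im in(("top",t),("scene",s)):
    g=cv2.cvtColor(im,cv2.COLOR_BGR2GRAY)
    u,v=px(n,[640,-135,102]);x0,y0=int(u)-13,int(v)-13
    S=cv2.resize(g[y0:y0+27,x0:x0+27],None,fx=6,fy=6,interpolation=cv2.INTER_CUBIC);S=cv2.GaussianBlur(S,(0,0),4)
    th,b=cv2.threshold(S,0,255,cv2.THRESH_BINARY_INV+cv2.THRESH_OTSU)
    c=max(cv2.findContours(b,0,2)[0],key=lambda c:cv2.contourArea(c) if cv2.pointPolygonTest(c,(81,81),True)>-40 else 0)
    m=cv2.moments(c);q=((m["m10"]/m["m00"]-2.5)/6+x0,(m["m01"]/m["m00"]-2.5)/6+y0)
    e=cv2.boundingRect(c)
    print(n,"knob",np.round(q,1),th,np.array(e)/6,[pt(n,*q,z)[:2].round(1) for z in(96,104)])
    print(" pred knob top at zone", px(n,[642,-135.5,104]).round(1))
a=cv2.resize(t[115:205,270:370],(400,360),interpolation=cv2.INTER_CUBIC);b=cv2.resize(s[215:300,225:305],(382,360+46),interpolation=cv2.INTER_CUBIC)[:360]
def ell(n,im,R,z,x0,y0,fx,col,c=(642,-135.5)):
    P=np.array([(np.array(px(n,[c[0]+R*np.cos(k),c[1]+R*np.sin(k),z]))-[x0,y0]+.5)*fx for k in np.linspace(0,2*np.pi,90)])
    cv2.polylines(im,[np.int32(P*16)],True,col,1,cv2.LINE_AA,4)
a0=a.copy();b0=b.copy()
for n,im,x0,y0,f in(("top",a,270,115,4),("scene",b,225,215,4.776)):
    ell(n,im,90,5,x0,y0,f,(0,255,0)); ell(n,im,81.5,73.5,x0,y0,f,(0,0,255)); ell(n,im,15,104,x0,y0,f,(0,255,255))
cv2.imwrite("pics/b7m.png",np.hstack([a,b]))
```

```text
top knob [319.  153.4] 71.0 [ 7.5         8.33333333 10.16666667 11.16666667] [array([ 641. , -132.2]), array([ 639.3, -131.8])]
 pred knob top at zone [320.2 152.6]
scene knob [262.  246.2] 64.0 [ 9.83333333 11.33333333  9.16666667  8.83333333] [array([ 641.9, -134.1]), array([ 648. , -135.4])]
 pred knob top at zone [261.5 244.8]
```

View pics/b7m.png

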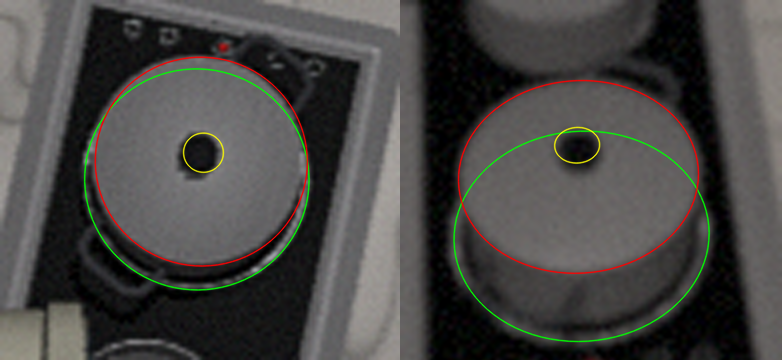

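With the pot overlaid at the ring centre, the drawn circles for the lid (red), knob (yellow) and ring (green) match both views to 1–2 mm, and the lid is seated evenly. I'll compare the bystanders with the first picture.

Run:
```python
from h import *
s0=cv2.imread("pics/scene0.png");s=cv2.imread("pics/b7_s.png")
for nm,(x,y,w,h) in dict(pan=(195,188,80,42),bottle=(355,225,35,55),bowl=(78,228,60,48)).items():
    A=np.float32(cv2.cvtColor(s0[y:y+h,x:x+w],6));B=np.float32(cv2.cvtColor(s[y:y+h,x:x+w],6))
    print(nm,cv2.phaseCorrelate(A,B,cv2.createHanningWindow((w,h),cv2.CV_32F)),np.abs(A-B).mean())
cv2.imwrite("pics/cmp.png",cv2.resize(np.hstack([s0[150:320,60:410],s[150:320,60:410]]),(800,194)))
st=r.sense();print(st["clock"],st["contact_force"])
```

```text
pan ((0.2161403782485678, 0.5303085941448771), 1.0938224262661405) 5.163988
bottle ((-0.10639311788608552, -0.005846384948522854), 1.1449286187136616) 5.3007793
bowl ((0.019918738798175184, -0.044968376451400616), 1.1737775925132963) 1.652262
28.4667 [-0.3394895   0.1049106   0.88056002]
```

View pics/cmp.png

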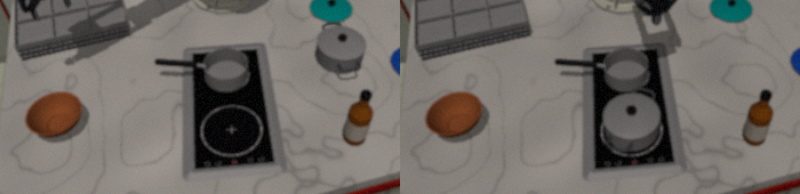

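The before/after pair shows the saucepan (225,68), bottle (358,120) and bowl (54,115) where they were, with the lidded pot on the ring at (632,122). Handing in.

Run:
```python
from h import *
s0=cv2.imread("pics/scene0.png",0);s=cv2.imread("pics/b7_s.png",0)
A=np.float32(s0[196:216,192:246]);B=np.float32(s[196:216,192:246])
print(cv2.phaseCorrelate(A,B,cv2.createHanningWindow((54,20),cv2.CV_32F)))
print(order.sign_off())
```

```text
((-0.054546650818132036, -0.03671015918924425), 1.020677136491846)
the job is handed in; nothing more can be done
None
```

The lidded stewpot is on the free large cooking zone, about 2 mm from the ring centre. I handed the job in at about 28.5 s, with the robot clear of everything.

**How it went:** I pushed the pot with the open fingers across the worktop and over the trim. Its near loop handle then came within a few millimetres of the saucepan. I stopped, turned the pot clockwise by its far loop, and finished with narrower pushes onto the ring. The pot therefore stands turned by roughly 35–40° from how it started.

**Last checks:**
- **Centring:** the pot came out near (641.5, -133), against a ring centre of (642, -135.5). The two camera views differed by 2 to 4 mm, and calibration is good to about 2 mm.
- **Lid and standing flat:** the outline drawn for a level pot with its lid on, at the ring centre, matched both views to 1–2 mm.
- **Bystanders:** the bottle and bowl showed no movement (0.1 px or less). The saucepan comparison read 0.5 px in the first window, which the pot may have partly covered. It read 0.05 px on the handle and rim alone, so I take it as unmoved.
- **Forces:** the highest force I read was about 20 N, while crossing the trim. I backed off and pushed again from there. Readings came only at the end of each move, so brief peaks in between would not show.

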